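Open the ratchet stop of a box rail

TASK

Open the ratchet stop that holds the row of small kraft boxes on the plywood board: press the black release button on top of the sliding jaw, and keeping it pressed push the jaw back along its bar, away from the boxes, until it stands against the end stop; then take the hand away. Only press and push with the fingertips, lift nothing, and leave the boxes, the tape measure, the label roll and the glue bottle standing where they are.

Things in the scene. Friction and masses are not known exactly. Their poses are not given: they have to be found in the camera images.
- rail_stop: plywood board 150 x 400 x 12 mm fixed to the bench; origin: centre of its underside; own +y = the way the jaw opens (about the robot's left), +x across, away from the robot. Steel ratchet bar along y at x = -45 mm (16 mm wide, z 32 to 48); lane with three boxes at x = -20 to +66, closed by a fixed plate at y = -185. End stop: grey block 56 mm high on the bar, face at y = 175
- jaw (a joint): aluminium jaw along the bar, m: 0 = nearest the boxes, 0.120 = against the end stop. Carriage 50 mm wide, 80 long, 56 high, with an 8 mm plate, 76 high, reaching across the lane beside the last box. Slides with about 3 N, but a pawl in teeth under the bar (12 mm pitch) stops it going back, after at most 12 mm of play, unless the release is held down
- release (a joint): travel of the release button, m: 0 = up, 0.008 = fully down; the pawl clears the teeth from 0.005. Spring about 2.5 N at first, 5.6 N fully down; rises again when let go. If the pawl rests under a tooth the button stands up to 5 mm down by itself
- button_top (a point): centre of the top of the black release button, a ribbed pad 42 x 42 mm riding on the jaw above the bar; top 74 mm above the bench when up, 66 mm fully down; nothing round it stands higher but the thumb rest, and the jaw plate (76 mm) beside the lane. Moves with the button; axes as the board's (z up)
- thumb_rest (a point): middle of the top edge, on the button's side, of the thumb rest: upright plate of the jaw, 44 mm wide, 8 mm thick, 100 mm above the bench, its face 23 mm from the button's middle towards the end stop. A fingertip holding the button down pushes the jaw back against this face. Axes as the board's
- box_0: small kraft carton, 51 x 50 x 66 mm, standing first, at the fixed plate, in the lane of the rail stop; origin at the centre of its underside; must stay put
- box_1: small kraft carton, 51 x 50 x 66 mm, standing second in the lane of the rail stop; origin at the centre of its underside; must stay put
- box_2: small kraft carton, 51 x 50 x 66 mm, standing third, next to the jaw, in the lane of the rail stop; origin at the centre of its underside; must stay put
- tape_measure: yellow tape measure, 35 x 75 x 62 mm, beyond the board; origin at the centre of its underside; to be left alone
- label_roll: white roll of labels, 52 mm across, 37 mm high, beyond the board; origin at the centre of its underside; to be left alone
- glue_bottle: white glue bottle with a red tip, 42 mm across, 112 mm high, past the end-stop end of the board; origin at the centre of its underside; to be left alone
Not all that is in view belongs to the job. Leave any blue or green look-alike of the box_2 alone.

How it is judged:
On the way, in this order (a step that is already met when the one before it is completed fails the run):
1. the release button is pressed down while the jaw is still near the boxes (value of joint release above 0.0055 m and value of joint jaw below 0.075 m), for 0.1 s.
2. the jaw is pushed back to the end stop (value of joint jaw above 0.112 m), for 0.1 s.
At the end, for the whole second after the job is handed in: The jaw stands within 8 mm of the end stop (joint above 0.112 m), the button is let go, the three boxes stand upright within 20 mm of where they were, and the tape measure, label roll and glue bottle are within 30 mm of where they were (value of joint jaw above 0.112 m and value of joint release below 0.006 m and distance of each of box_0, box_1, box_2 from where it was at the start of the episode below 0.02 m and angle between each of box_0, box_1, box_2's own z axis and vertical below 0.2 rad and distance of each of tape_measure, label_roll, glue_bottle from where it was at the start of the episode below 0.03 m); the robot touches nothing.
It fails at once if a box in the lane is lifted, tipped or shifted by more than 20 mm (distance of any of box_0, box_1, box_2 from where it was at the start of the episode above 0.02 m or z of any of box_0, box_1, box_2 in the frame of rail_stop above 0.022 m or angle between any of box_0, box_1, box_2's own z axis and vertical above 0.35 rad).
It fails at once if the tape measure, label roll or glue bottle is knocked over or moved by more than 30 mm (distance of any of tape_measure, label_roll, glue_bottle from where it was at the start of the episode above 0.03 m or angle between any of tape_measure, label_roll, glue_bottle's own z axis and vertical above 0.4 rad).
It also fails if it takes over 32 s, if anything falls off the work surface, if the arm or the gripper's body presses on something with over 40 N, if the wrist force passes 120 N, or if a joint passes its speed limit or range.

ROBOT

A 6-joint arm with a two-finger parallel gripper is mounted at the origin on a cart in front of the work surface, level with it; the furniture and walls round the work are solid. World frame = base frame: x ahead of the robot, y to its left, z up, the work surface at z = 0. Lengths are in m, angles in rad, forces in N, time in s.
With the tool pointing down it reaches from about 0.4 to 0.925 m from the base axis. Payload 12.5 kg.
Tool frame: the origin (TCP) lies midway between the tips of the shut fingers; the grasp point (between the pads) lies 19 mm behind it (arm.hold_point_z is the distance from the TCP to the grasp point, in m); z points along the fingers, y is the line along which they close (so a half turn about z gives the same grasp; the last joint's range is limited). The gripper opens to 95 mm and grips with 3 to 60 N. Pads are 20 mm wide; open, the fingers measure 119 mm over their backs; the gripper's body (75 mm by 180 mm) begins 59 mm behind the grasp point.
Start: joints at [1.08, 0.491, 1.559, -0, 1.092, -0.106], TCP at [0.235, 0.579, 0.193] pointing down, gripper open.
Joint ranges: [-3.1, 3.1], [-0.84, 2.19], [0.05, 2.79], [-1.13, 4.28], [0.06, 2.93], [-2.69, 2.69]. Speed limits (rad/s): [2.22, 2.22, 2.79, 3.14, 3.14, 3.14].

INTERFACE

Orientations are given as a rotation vector (axis times angle).
In Python, from workcell import arm, get_image, models gives the robot as it stands.
- The arm moves only by the tool play_rows, never from a script. Its argument "rows" is a list of rows, each a list of 5 numbers: the gripper's target within -1 to 1 (fully open at 1, half-way at 0, shut at -1), then the shift along the world's x, y, z in units of 750 mm (1.0 is 750 mm), then the turn about the world's z in units of 4 degrees (1.0 is 4 degrees). A call has 1 to 12 rows; each row shifts and turns the commanded pose from where the row before left it; what a row does not reach is not made up. A row lasts 1/12 s, in which the tool goes at most 41.7 mm and 7.16 degrees, less where a joint would pass 70% of its speed; a pose out of reach is approached as far as the arm can. A call with a number of a shift or a turn outside -1 to 1 is refused whole. A call with a gripper value outside its range is refused whole. The fingers move at their own pace and stop on an object; "force" is the grip in N (left out, the last holds). Time passes only in rows, so rows that do not move let the fingers close. It gives the time, the measured TCP pose, the force, the opening and the grip force at its end, in the units of the state.
- arm.state(): the state, without advancing time (a new reading comes with each control period).
- get_image(name): name is "side" or "top"; returns a dict with "image" (480x640x3 uint8, red, green, blue), "range_z" (480x640 float32, m along the optical axis (not along the pixel's ray), 0 where there is no reading), "camera_matrix" (3x3 intrinsics, pixels), "camera_from_world" (4x4, takes a point from world to camera coordinates). Camera axes: x right, y up, looking along -z (the intrinsics and any distortion apply to the point x, -y, -z); pixel columns grow to the right and rows downward; lengths in m; the calibration is good to about 2 mm. A picture is of the moment at which its call begins.
- arm.finish_job(): hands the job in; it is judged then, once.
Trained networks look in a picture, given as the dict that the camera call returned (one of the last four; its "shot" number tells which), for a name from the list of things; names that differ only in an ending like _2 or _b are one class to them, and where a whole thing is asked for, a point or a joint stands for the part that bears it (a point fixed in the world has none). Each returns a list of dicts, best first, with "p" (0 to 1); they miss things now and then, are a little off and sometimes report something else, mostly with a low value. They report only what shows in the picture. A call takes as long as a camera call. They do not tell look-alikes from the thing itself.
- models.recognise(thing, picture): "at" ([column, row] in pixels, amid what is visible of it).
The state is a dict: "time": time; "qpos": joint angles; "joint_velocities": joint speeds; "tau": joint torques, N m; "ee_pos": TCP position; "orientation": TCP orientation; "wrist_force": force on the tool from outside, world axes, zero at the start; "ft_torque": the same for the moment, N m; "width": finger opening in m; "grasp_force": force on a finger pad.
Only numpy, scipy, OpenCV 4.12 (cv2) and the standard library are available. Lean on these libraries where they do the work, as an engineer would, in place of code of your own. Each camera call takes 0.05 s, during which the arm holds its last target. There are 200 camera calls.

## Working session

There is one attempt and no reset: what is moved stays moved. The work goes in short steps, Python scripts to look and compute and a tool call to move; the robot and the scene stay as the last step left them, time stands still between calls to the robot, and variables do not carry over. Pictures are saved under pics/ and viewed, at most 10 in all, crops included, and the job is handed in when it is done.

Besides the shell and the picture viewer there is one more tool, called after "Emit:" in YAML: its name, and indented under it one key for each argument. play_rows: Moves the arm, as the interface text tells. Its arguments: {"type":"object","properties":{"rows":{"type":"array"},"force":{"type":"number"}},"required":["rows"]}

```bash
mkdir -p pics; cat > h.py <<'E'
import numpy as np, cv2
from workcell import arm, get_image, models
def w(p,u,v):
    K=p["camera_matrix"];u0,v0=int(round(u)),int(round(v))
    z=p["range_z"][v0,u0]
    c=np.array([(u-K[0,2])/K[0,0]*z,-(v-K[1,2])/K[1,1]*z,-z,1])
    return (np.linalg.inv(p["camera_from_world"])@c)[:3]
def cloud(p):
    K=p["camera_matrix"];z=p["range_z"];v,u=np.mgrid[:480,:640]
    c=np.stack([(u-K[0,2])/K[0,0]*z,-(v-K[1,2])/K[1,1]*z,-z,np.ones_like(z)],-1)
    return (c@np.linalg.inv(p["camera_from_world"]).T)[...,:3]
E
python3 - <<'E'
from h import *
print(arm.state())
for n in("side","top"):
    p=get_image(n);cv2.imwrite(f"pics/{n}0.png",p["image"][...,::-1])
    for t in("button_top","thumb_rest","rail_stop","box_2","glue_bottle","tape_measure","label_roll"):
        for r in models.recognise(t,p)[:4]: print(n,t,r["at"],round(r["p"],2),w(p,*r["at"]).round(3))
E
```

```text
{'time': 0.0, 'qpos': array([ 1.08038107e+00,  4.91536161e-01,  1.55946696e+00, -9.24189032e-06,
        1.09170792e+00, -1.05619203e-01]), 'joint_velocities': array([ 0.00134903, -0.00035013,  0.00018207,  0.00025227, -0.00159128,
        0.00063899]), 'tau': array([-4.34932617e-04, -6.12647152e+01, -2.58186507e+01,  6.93228585e-02,
        4.80353634e-02, -4.73384762e-05]), 'ee_pos': array([0.23446616, 0.5790519 , 0.19237027]), 'orientation': array([-6.00646105e-01, -3.08331183e+00,  1.68292307e-03]), 'wrist_force': array([ 0.21739251, -0.19843096, -0.33496212]), 'ft_torque': array([-0.05488842, -0.0138959 ,  0.00295636]), 'grasp_force': 0.0, 'width': 0.09520565756069153}
side button_top [312.8, 238.8] 0.52 [0.685 0.121 0.036]
side button_top [272.3, 269.6] 0.5 [0.521 0.117 0.075]
side thumb_rest [273.6, 271.7] 0.7 [0.518 0.11  0.076]
side thumb_rest [347.5, 316.8] 0.56 [ 0.506 -0.089  0.077]
side rail_stop [296.3, 292.8] 0.98 [0.539 0.066 0.011]
side box_2 [414.0, 347.2] 0.94 [ 0.524 -0.23   0.067]
side box_2 [344.2, 314.4] 0.85 [ 0.507 -0.081  0.078]
side box_2 [330.0, 302.3] 0.85 [ 0.515 -0.041  0.079]
side box_2 [439.7, 316.9] 0.75 [ 0.62  -0.241  0.066]
side glue_bottle [242.3, 223.0] 0.74 [0.609 0.283 0.063]
side tape_measure [367.0, 281.4] 0.95 [ 0.631 -0.065  0.05 ]
side label_roll [309.9, 242.0] 0.85 [0.674 0.121 0.034]
top button_top [297.0, 277.0] 0.93 [0.525 0.123 0.077]
top thumb_rest [299.8, 276.0] 0.74 [0.527 0.118 0.075]
top rail_stop [314.4, 263.3] 0.64 [0.556 0.09  0.014]
top box_2 [372.8, 277.2] 0.94 [ 0.528 -0.034  0.078]
top box_2 [349.0, 265.4] 0.94 [0.551 0.016 0.08 ]
top box_2 [455.6, 269.7] 0.79 [ 0.547 -0.208  0.065]
top box_2 [465.0, 225.1] 0.76 [ 0.641 -0.228  0.066]
top glue_bottle [220.1, 232.2] 0.62 [0.615 0.287 0.082]
top tape_measure [379.4, 219.5] 0.63 [ 0.651 -0.048  0.062]
top label_roll [299.2, 202.2] 0.67 [ 0.695  0.129 -0.   ]
```

```bash
python3 - <<'E'
from h import *
p=get_image("top");im=p["image"][...,::-1]
cv2.imwrite("pics/top1.png",cv2.resize(im[190:340,210:410],None,fx=4,fy=4,interpolation=cv2.INTER_CUBIC))
E
```

```text
(no output)
```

View pics/top1.png

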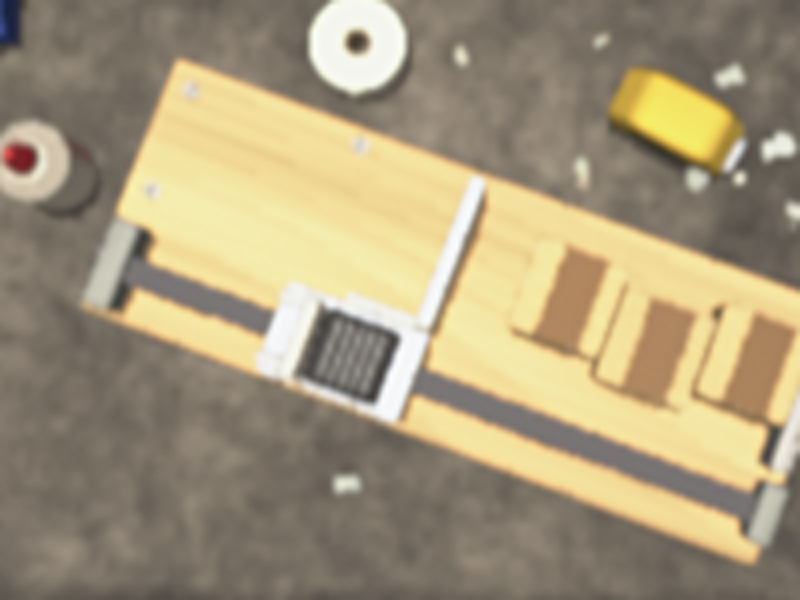

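View pics/side0.png

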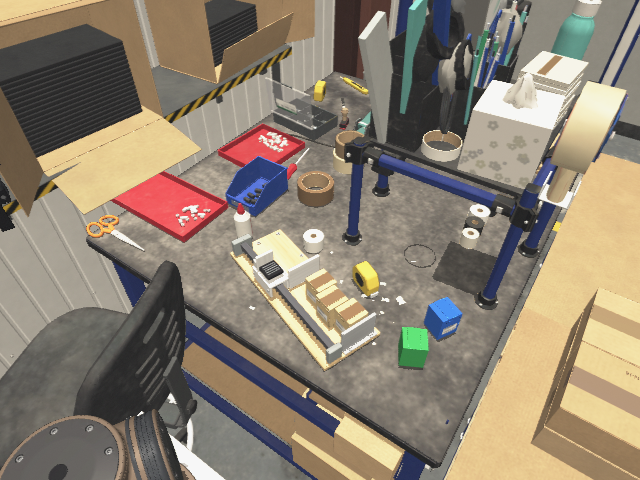

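The crops show one rail stop: button at about (297, 279) in the full top image, thumb rest at about (284, 275), and the opening direction is left and up towards the grey end stop at (237, 256). The green (413, 347) and blue (443, 318) cubes in the side image are decoys and stay untouched.

```bash
python3 - <<'E'
from h import *
p=get_image("top");K=p["camera_matrix"];Ti=np.linalg.inv(p["camera_from_world"])
def pl(u,v,z):
    u=210+u/4-.375;v=190+v/4-.375
    d=Ti[:3,:3]@[(u-K[0,2])/K[0,0],-(v-K[1,2])/K[1,1],-1];o=Ti[:3,3]
    return o+d*(z-o[2])/d[2]
A=pl(180,60,.012);B=pl(82,307,.012);C=pl(755,563,.012)
print("cam",Ti[:3,3].round(3),"corners",A.round(4),B.round(4),C.round(4))
y=(B-C)[:2];print(np.linalg.norm(y),np.linalg.norm(A-B));y/=np.linalg.norm(y);x=np.array([y[1],-y[0]])
print("yaw",np.degrees(np.arctan2(-y[0],y[1])),"y",y,"x",x)
o=(A+C)[:2]/2
for n,q in dict(button=pl(348,357,.072),btn_depth=w(p,297,279),rest=pl(303,344,.1),endface=pl(130,265,.056),plate=pl(452,255,.076)).items():
    print(n,q.round(4),"board",((q[:2]-o)@x).round(4),((q[:2]-o)@y).round(4))
c=cloud(p);m=(c[...,2]>.05)&(np.hypot(c[...,0]-.53,c[...,1]-.13)<.3)
for lo in(.09,.13,.2,.3):
    s=c[m&(c[...,2]>lo)];print(lo,len(s),s.min(0).round(2) if len(s) else"",s.max(0).round(2) if len(s) else"")
# board-frame height map of jaw
b=c[...,:2]-o;bx=b@x;by=b@y
for lo in np.arange(-.01,.14,.005):
    s=c[(abs(bx+.045)<.015)&(by>=lo)&(by<lo+.005)&(c[...,2]>0)][:,2]
    if len(s):print(round(lo,3),np.median(s).round(3),s.max().round(3),end=" | ")
E
```

```text
cam [0.521 0.045 1.089] corners [0.6857 0.2278 0.012 ] [0.5461 0.278  0.012 ] [ 0.4135 -0.0963  0.012 ]
0.3971099338421179 0.1483678587138979
yaw -19.50435622196831 y [0.33387853 0.94261611] x [ 0.94261611 -0.33387853]
button [0.5212 0.1245 0.072 ] board -0.0463 0.0459
btn_depth [0.521  0.1236 0.0735] board -0.0463 0.0449
rest [0.5274 0.1454 0.1   ] board -0.0475 0.0676
endface [0.5679 0.2436 0.056 ] board -0.0421 0.1737
plate [0.5754 0.0711 0.076 ] board 0.0226 0.0136
0.09 10296 [ 0.23 -0.13  0.09] [0.82 0.31 1.09]
0.13 9731 [ 0.23 -0.13  0.13] [0.82 0.26 1.09]
0.2 8701 [ 0.23 -0.13  0.2 ] [0.82 0.22 1.09]
0.3 5515 [ 0.52 -0.13  0.3 ] [0.82 0.07 1.09]
-0.01 0.045 0.052 | -0.005 0.044 0.05 | 0.0 0.045 0.051 | 0.005 0.045 0.05 | 0.01 0.055 0.059 | 0.015 0.055 0.06 | 0.02 0.057 0.077 | 0.025 0.073 0.079 | 0.03 0.074 0.077 | 0.035 0.074 0.078 | 0.04 0.074 0.078 | 0.045 0.074 0.078 | 0.05 0.074 0.077 | 0.055 0.073 0.078 | 0.06 0.074 0.077 | 0.065 0.089 0.104 | 0.07 0.099 0.102 | 0.075 0.056 0.077 | 0.08 0.056 0.079 | 0.085 0.055 0.074 | 0.09 0.047 0.06 | 0.095 0.046 0.05 | 0.1 0.045 0.051 | 0.105 0.045 0.05 | 0.11 0.046 0.051 | 0.115 0.029 0.049 | 0.12 0.045 0.05 | 0.125 0.044 0.051 | 0.13 0.045 0.05 | 0.135 0.044 0.05 | 0.14 0.045 0.05 |
```

```bash
python3 - <<'E'
from h import *
for n in("top","side"):
    p=get_image(n);c=cloud(p);c=c[p["range_z"]>0]
    a=np.array([.235,.579]);b=np.array([.53,.15]);t=np.clip((c[:,:2]-a)@(b-a)/((b-a)@(b-a)),0,1)
    d=np.linalg.norm(c[:,:2]-a-t[:,None]*(b-a),axis=1)
    s=c[(d<.16)&(c[:,2]>.09)]
    u,k=np.unique((s//.05).astype(int),axis=0,return_counts=True)
    print(n,[((q*.05).round(2).tolist(),int(m)) for q,m in zip(u,k) if m>5][:40])
    g=c[(c[:,0]>.45)&(c[:,0]<1)&(abs(c[:,1])<.35)&(c[:,2]>.15)&(c[:,2]<.7)]
    print(g.min(0) if len(g) else"", g.max(0) if len(g) else"",len(g))
print(arm.state()["time"])
E
```

```text
top [([0.2, 0.45, 0.25], 44), ([0.2, 0.45, 0.3], 336), ([0.2, 0.5, 0.2], 68), ([0.2, 0.5, 0.25], 38), ([0.2, 0.5, 0.3], 896), ([0.2, 0.5, 0.35], 102), ([0.2, 0.55, 0.3], 17), ([0.2, 0.6, 0.2], 21), ([0.25, 0.5, 0.3], 12), ([0.25, 0.55, 0.3], 69), ([0.25, 0.6, 0.1], 30), ([0.25, 0.6, 0.15], 194), ([0.25, 0.6, 0.2], 82), ([0.25, 0.65, 0.15], 24), ([0.3, 0.15, 0.05], 6), ([0.3, 0.15, 0.1], 37), ([0.3, 0.15, 0.15], 69), ([0.3, 0.15, 0.2], 108), ([0.3, 0.2, 0.05], 14), ([0.3, 0.2, 0.1], 75), ([0.3, 0.2, 0.15], 276), ([0.3, 0.2, 0.2], 165), ([0.3, 0.65, 0.1], 74), ([0.3, 0.65, 0.15], 170), ([0.35, 0.2, 0.05], 14), ([0.35, 0.2, 0.1], 100), ([0.35, 0.2, 0.15], 181), ([0.35, 0.25, 0.05], 9), ([0.35, 0.25, 0.1], 100), ([0.35, 0.25, 0.15], 16), ([0.35, 0.55, 0.05], 20), ([0.35, 0.55, 0.1], 7), ([0.35, 0.6, 0.05], 14), ([0.35, 0.6, 0.1], 94), ([0.4, 0.55, 0.05], 31), ([0.4, 0.55, 0.1], 18), ([0.4, 0.6, 0.1], 42), ([0.5, 0.1, 0.05], 39), ([0.5, 0.1, 0.1], 15), ([0.5, 0.15, 0.05], 27)]
[ 0.62484562 -0.34985284  0.15019259] [0.99988871 0.11228427 0.65614781] 41653
side [([0.2, 0.45, 0.25], 48), ([0
[... 332 characters left out ...]
5], 83), ([0.3, 0.15, 0.2], 69), ([0.3, 0.2, 0.05], 14), ([0.3, 0.2, 0.1], 62), ([0.3, 0.2, 0.15], 93), ([0.3, 0.2, 0.2], 65), ([0.3, 0.65, 0.1], 46), ([0.3, 0.65, 0.15], 258), ([0.3, 0.65, 0.2], 298), ([0.3, 0.65, 0.25], 283), ([0.3, 0.65, 0.3], 20), ([0.35, 0.2, 0.05], 7), ([0.35, 0.2, 0.1], 57), ([0.35, 0.2, 0.15], 27), ([0.35, 0.55, 0.05], 10), ([0.35, 0.55, 0.5], 6), ([0.35, 0.6, 0.05], 12), ([0.35, 0.6, 0.1], 33), ([0.4, 0.55, 0.05], 20), ([0.4, 0.55, 0.5], 24), ([0.4, 0.6, 0.05], 11), ([0.4, 0.6, 0.1], 14), ([0.5, 0.1, 0.05], 50), ([0.5, 0.15, 0.05], 29), ([0.6, 0.25, 0.05], 23), ([0.6, 0.25, 0.1], 14)]
[ 0.62410976 -0.34998952  0.15021178] [0.99980526 0.10603637 0.60865406] 36823
1.0
```

View pics/top0.png

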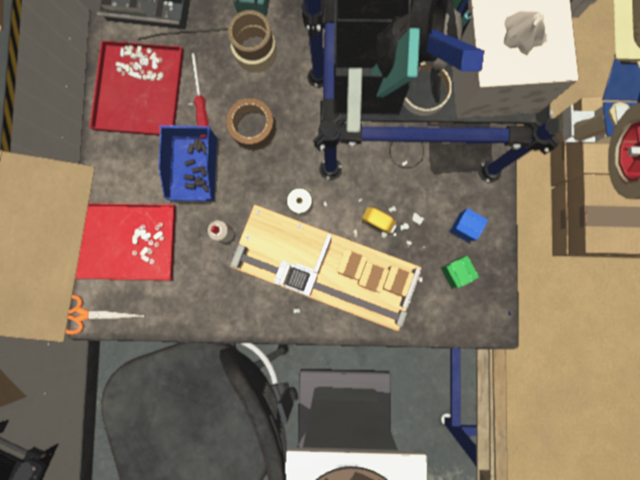

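Emit:
play_rows:
  rows:
    - [-1,0,0,0.04,0]
    - [-1,0,0,0.04,0]
    - [-1,0,0,0.04,0]
    - [-1,0,0,0.04,0]
    - [-1,0,0,0.04,0]
    - [-1,0,0,0.04,0]
    - [-1,0.024,-0.038,0,0.3]
    - [-1,0.024,-0.038,0,0.3]
    - [-1,0.024,-0.038,0,0]
    - [-1,0.024,-0.038,0,0]
    - [-1,0.024,-0.038,0,0]
    - [-1,0.024,-0.038,0,0]
  force: 20

```text
time: 2.0
ee_pos: [0.3431, 0.4068, 0.3731]
orientation: [0.536, 3.095, 0.0]
wrist_force: [-0.1, 0.1, 0.2]
width: 0.0204
grasp_force: 0.0
```

Emit:
play_rows:
  rows:
    - [-1,0.024,-0.038,0,0]
    - [-1,0.024,-0.038,0,0]
    - [-1,0.024,-0.038,0,0]
    - [-1,0.024,-0.038,0,0]
    - [-1,0.024,-0.038,0,0]
    - [-1,0.024,-0.038,0,0]
    - [-1,0.024,-0.038,0,0]
    - [-1,0.024,-0.038,0,0]
    - [-1,0.024,-0.038,0,0]
    - [-1,0.024,-0.035,0,0]
    - [-1,0,0,0,0]
    - [-1,0,0,0,0]

```text
time: 3.0
ee_pos: [0.5231, 0.1244, 0.3726]
orientation: [-0.54, -3.094, 0.0]
wrist_force: [0.4, 0.3, 0.5]
width: 0.0005
grasp_force: 0.0
```

Emit:
play_rows:
  rows:
    - [-1,0,0.003,-0.035,0]
    - [-1,0,0,-0.035,0]
    - [-1,0,0,-0.035,0]
    - [-1,0,0,-0.035,0]
    - [-1,0,0,-0.035,0]
    - [-1,0,0,-0.035,0]
    - [-1,0,0,-0.035,0]
    - [-1,0,0,-0.035,0]
    - [-1,0,0,-0.035,0]
    - [-1,0,0,-0.03,0]
    - [-1,0,0,-0.015,0]
    - [-1,0,0,0,0]

```text
time: 4.0
ee_pos: [0.5209, 0.1287, 0.1009]
orientation: [-0.534, -3.092, 0.001]
wrist_force: [0.0, 1.0, 0.2]
width: 0.0007
grasp_force: 0.0
```

```bash
python3 - <<'E'
from h import *
print(arm.state()["ee_pos"],arm.state()["wrist_force"])
p=get_image("side");im=p["image"][...,::-1]
cv2.imwrite("pics/s2.png",cv2.resize(im[190:340,200:400],None,fx=4,fy=4,interpolation=cv2.INTER_CUBIC))
E
```

```text
[0.52094765 0.12873274 0.10092698] [0.0330737  1.04716847 0.19083938]
```

View pics/s2.png

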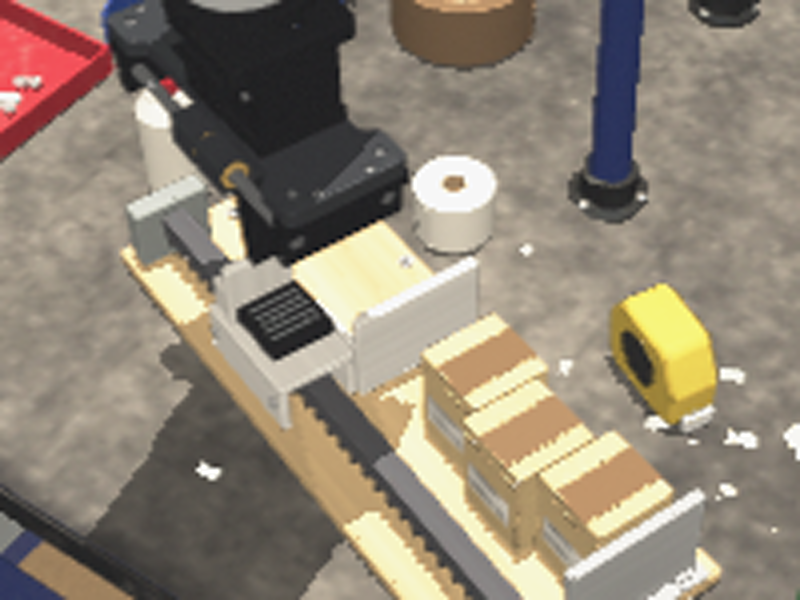

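The side crop shows the gripper near (330, 150), the button at (285, 320) and the thumb rest at (250, 280). The fingertip is not clearly above the button, so I'm checking by projection.

```bash
python3 - <<'E'
from h import *
s=arm.state();print(s["ee_pos"],s["orientation"],s["qpos"])
for n in("side","top"):
    p=get_image(n);K=p["camera_matrix"]
    def pr(q):
        c=p["camera_from_world"]@np.r_[q,1];return np.array([K[0,0]*c[0]/-c[2]+K[0,2],K[1,1]*-c[1]/-c[2]+K[1,2]])
    o=[200,190] if n=="side" else [210,190]
    for nm,q in dict(tcp=s["ee_pos"],tcp_up=s["ee_pos"]+[0,0,.078],btn=[.522,.124,.074]).items(): print(n,nm,((pr(q)-o)*4).round())
    c=cloud(p);m=(p["range_z"]>0)&(c[...,2]>.095)&(np.hypot(c[...,0]-.521,c[...,1]-.129)<.15)
    h=c[m];
    for lo in np.arange(.095,.3,.02):
        k=h[(h[:,2]>=lo)&(h[:,2]<lo+.02)]
        if len(k):print(n,lo.round(3),len(k),k.mean(0).round(3),k.min(0).round(3),k.max(0).round(3))
im=p["image"][...,::-1];cv2.imwrite("pics/t3.png",cv2.resize(im[190:340,210:410],None,fx=4,fy=4,interpolation=cv2.INTER_CUBIC))
E
```

```text
[0.52174887 0.1287023  0.10243632] [-5.34041024e-01 -3.09402299e+00  5.08082921e-04] [ 1.18791711e-01  4.83343797e-01  1.86970711e+00  2.94815962e-04
  7.90377465e-01 -1.11037221e+00]
side tcp [269. 275.]
side tcp_up [258. 172.]
side btn [279. 313.]
side 0.095 30 [0.522 0.151 0.097] [0.512 0.139 0.095] [0.541 0.158 0.1  ]
side 0.115 24 [0.515 0.128 0.129] [0.51  0.122 0.122] [0.521 0.136 0.135]
side 0.135 54 [0.513 0.128 0.145] [0.508 0.12  0.136] [0.52  0.141 0.155]
side 0.155 35 [0.511 0.129 0.164] [0.508 0.121 0.155] [0.515 0.142 0.172]
side 0.195 260 [0.497 0.097 0.209] [0.462 0.04  0.199] [0.548 0.217 0.215]
side 0.215 496 [0.497 0.118 0.223] [0.461 0.034 0.215] [0.55  0.223 0.235]
side 0.235 1066 [0.502 0.098 0.244] [0.461 0.034 0.235] [0.548 0.223 0.255]
side 0.255 284 [0.501 0.099 0.264] [0.484 0.074 0.255] [0.527 0.153 0.275]
side 0.275 260 [0.503 0.089 0.286] [0.473 0.072 0.275] [0.54  0.153 0.295]
side 0.295 660 [0.504 0.102 0.305] [0.474 0.07  0.295] [0.551 0.158 0.315]
top tcp [334. 354.]
top tcp_up [319. 354.]
top btn [347. 354.]
top 0.215 6 [0.526 0.058 0.221] [0.522 0.034 0.217] [0.529 0.064 0.232]
top 0.235 560 [0.51  0.073 0.245] [0.46  0.034 0.241] [0.58  0.205 0.25 ]
```

View pics/t3.png

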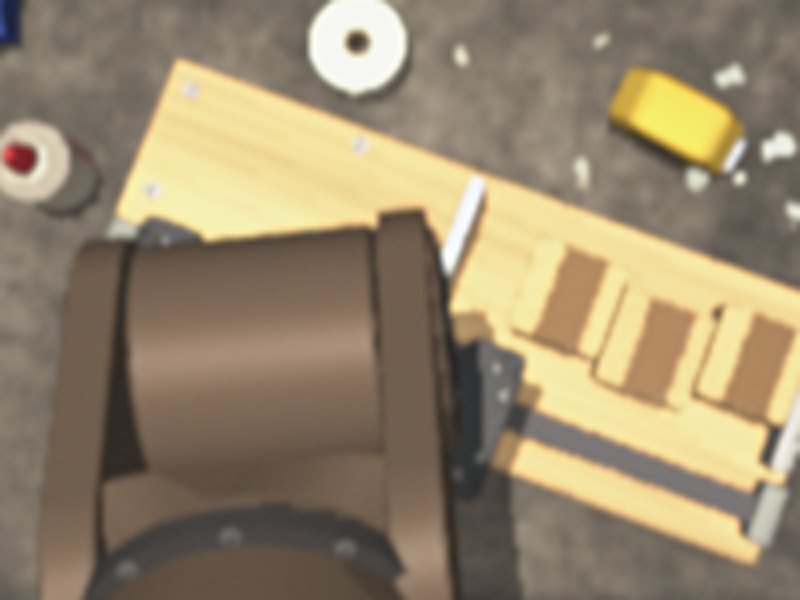

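The top crop shows the arm over the jaw, with the boxes near (565, 300), (645, 345) and (745, 360) undisturbed. Projection puts the fingertip above the button at (334, 354), so I'm descending.

Emit:
play_rows:
  rows:
    - [-1,0,0,-0.01,0]
    - [-1,0,0,-0.01,0]
    - [-1,0,0,-0.01,0]
    - [-1,0,0,0,0]
    - [-1,0,0,0,0]
    - [-1,0,0,0,0]

```text
time: 4.65
ee_pos: [0.5227, 0.1278, 0.0805]
orientation: [-0.536, -3.095, -0.0]
wrist_force: [-0.5, 0.5, 0.4]
width: 0.0004
grasp_force: 0.0
```

Emit:
play_rows:
  rows:
    - [-1,0,0,-0.004,0]
    - [-1,0,0,-0.003,0]
    - [-1,0,0,0,0]
    - [-1,0,0,0,0]
    - [-1,0,0,0,0]

```text
time: 5.07
ee_pos: [0.5226, 0.1278, 0.0753]
orientation: [0.536, 3.095, 0.0]
wrist_force: [0.0, 0.0, -0.1]
width: 0.0003
grasp_force: 0.0
```

Emit:
play_rows:
  rows:
    - [-1,0,0,-0.004,0]
    - [-1,0,0,-0.003,0]
    - [-1,0,0,-0.003,0]
    - [-1,0,0,0,0]
    - [-1,0,0,0,0]
    - [-1,0,0,0,0]

```text
time: 5.57
ee_pos: [0.5226, 0.1278, 0.0677]
orientation: [-0.536, -3.096, -0.0]
wrist_force: [-0.0, -0.1, -0.6]
width: 0.0002
grasp_force: 0.0
```

Emit:
play_rows:
  rows:
    - [-1,0,0,-0.003,0]
    - [-1,0,0,0,0]
    - [-1,0,0,0,0]
    - [-1,0,0,0,0]

```text
time: 5.9
ee_pos: [0.5226, 0.1278, 0.0654]
orientation: [0.536, 3.096, 0.0]
wrist_force: [0.6, -0.1, 0.8]
width: 0.0001
grasp_force: 0.0
```

```bash
python3 - <<'E'
from h import *
s=arm.state();print(s["ee_pos"],s["wrist_force"],s["ft_torque"])
p=get_image("side");c=cloud(p);im=p["image"][...,::-1]
cv2.imwrite("pics/s4.png",cv2.resize(im[220:320,230:330],None,fx=6,fy=6,interpolation=cv2.INTER_CUBIC))
E
```

```text
[0.52260134 0.12781561 0.06544316] [ 0.57080138 -0.12955087  0.83930026] [-0.02116483 -0.00577118  0.00310869]
```

View pics/s4.png

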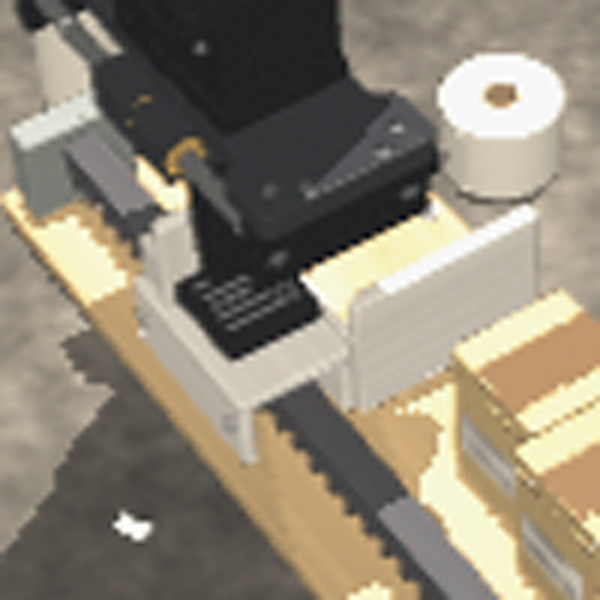

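The crop shows the fingers ending at about (220, 270), over the thumb-rest side of the button, whose visible ribs are at (260, 310). The force reading shows no contact, so I'm measuring heights.

```bash
python3 - <<'E'
from h import *
p=get_image("side");c=cloud(p)
y=np.array([.334,.943]);x=np.array([.943,-.334]);o=np.array([.522,.124])
b=c[...,:2]-o
for u in range(260,284,2):
    print(u,[ (int((b[v,u]@x)*1000),int((b[v,u]@y)*1000),int(c[v,u,2]*1000)) for v in range(254,282,3)])
E
```

```text
260 [(-5, 28, 99), (-8, 25, 94), (-9, 25, 84), (-10, 24, 76), (-13, 19, 73), (-17, 13, 70), (-16, 18, 55), (-20, 10, 55), (-23, 8, 48), (-22, 10, 35)]
262 [(-11, 8, 119), (-12, 8, 111), (-11, 11, 98), (-6, 23, 74), (-9, 17, 72), (-14, 10, 72), (-17, 5, 68), (-17, 8, 55), (-22, 0, 55), (-22, 0, 45)]
264 [(-12, -2, 130), (-12, -2, 121), (-11, 0, 108), (-12, 0, 98), (-5, 16, 71), (-10, 7, 72), (-16, -1, 73), (-18, -4, 67), (-16, 1, 50), (-22, -8, 53)]
266 [(-31, -49, 181), (-8, -4, 120), (-9, -3, 110), (-8, 0, 97), (-9, -1, 88), (-8, 2, 74), (-11, -2, 71), (-16, -9, 70), (-14, -3, 54), (-18, -11, 54)]
268 [(-35, -65, 197), (-30, -54, 176), (-4, -3, 106), (-4, -2, 97), (1, 10, 71), (-4, 0, 73), (-8, -6, 73), (-14, -15, 75), (-17, -19, 71), (-15, -14, 54)]
270 [(-34, -72, 203), (-34, -72, 194), (-33, -68, 182), (1, 0, 91), (5, 8, 71), (0, -1, 73), (-5, -9, 73), (-8, -13, 69), (-13, -21, 69), (-12, -17, 55)]
272 [(-33, -78, 206), (-34, -79, 200), (-34, -78, 191), (-35, -78, 182), (-34, -75, 171), (3, -2, 71), (-1, -11, 73), (-4, -15, 68), (-8, -21, 67), (-8, -20, 56)]
274 [(-29, -79, 205), (-32, -84, 203), (-33, -83, 195), (-320, -613, 837), (-30, -76, 169), (5, -8, 75), (1, -15, 74), (-2, -20, 71), (0, -15, 55), (-5, -23, 55)]
276 [(-26, -82, 206), (-29, -85, 202), (-29, -84, 193), (-25, -76, 175), (-26, -77, 167), (8, -11, 76), (5, -16, 72), (4, -18, 65), (3, -17, 54), (0, -24, 54)]
278 [(-23, -84, 206), (-24, -84, 198), (-24, -83, 189), (-22, -79, 175), (-22, -77, 165), (13, -12, 74), (9, -19, 73), (13, -10, 51), (7, -19, 54), (3, -25, 52)]
280 [(-19, -85, 204), (-19, -84, 195), (-16, -76, 178), (-17, -77, 171), (30, 7, 55), (18, -13, 72), (12, -21, 73), (16, -14, 53), (11, -21, 53), (7, -28, 52)]
282 [(-15, -85, 201), (-13, -80, 188), (-11, -77, 175), (-13, -79, 169), (55, 41, 8), (22, -15, 71), (19, -18, 65), (18, -19, 57), (14, -26, 55), (9, -33, 55)]
```

Emit:
play_rows:
  rows:
    - [-1,0,0,-0.003,0]
    - [-1,0,0,0,0]
    - [-1,0,0,0,0]
    - [-1,0,0,0,0]

```text
time: 6.33
ee_pos: [0.5226, 0.1278, 0.0632]
orientation: [-0.536, -3.095, -0.0]
wrist_force: [0.4, -0.3, -0.7]
width: 0.0007
grasp_force: 0.0
```

Emit:
play_rows:
  rows:
    - [-1,0,0,-0.003,0]
    - [-1,0,0,0,0]
    - [-1,0,0,0,0]
    - [-1,0,0,0,0]

```text
time: 6.67
ee_pos: [0.5226, 0.1278, 0.0609]
orientation: [-0.536, -3.096, -0.0]
wrist_force: [-0.1, -1.1, -0.9]
width: 0.0007
grasp_force: 0.0
```

```bash
python3 - <<'E'
from h import *
p=get_image("side");c=cloud(p)
y=np.array([.334,.943]);x=np.array([.943,-.334]);o=np.array([.522,.124])
b=c[...,:2]-o
for v in range(248,276,2):
    print(v,[ (int((b[v,u]@x)*1000),int((b[v,u]@y)*1000),int(c[v,u,2]*1000)) for u in range(262,272)])
cv2.imwrite("pics/s5.png",cv2.resize(p["image"][235:285,245:305,::-1],None,fx=12,fy=12,interpolation=cv2.INTER_CUBIC))
E
```

```text
248 [(-27, -26, 177), (-25, -28, 177), (-18, -17, 164), (-16, -18, 163), (-14, -20, 164), (-26, -46, 193), (-25, -49, 194), (-27, -57, 202), (-26, -59, 203), (-23, -58, 201)]
250 [(-29, -29, 175), (-27, -30, 174), (-27, -34, 178), (-25, -35, 177), (-13, -17, 155), (-12, -20, 157), (-31, -61, 202), (-29, -61, 201), (-28, -62, 202), (-27, -64, 203)]
252 [(-12, 4, 130), (-29, -34, 174), (-29, -38, 176), (-26, -36, 173), (-26, -41, 177), (-24, -41, 175), (-35, -66, 203), (-34, -68, 205), (-30, -65, 200), (-30, -69, 203)]
254 [(-12, 5, 123), (-11, 2, 125), (-30, -40, 173), (-29, -41, 173), (-29, -46, 177), (-26, -45, 175), (-34, -65, 196), (-35, -70, 202), (-34, -72, 202), (-32, -72, 201)]
256 [(-12, 7, 115), (-10, 6, 115), (-12, -2, 123), (-11, -5, 125), (-31, -48, 174), (-30, -51, 176), (-28, -52, 176), (-34, -67, 193), (-34, -72, 197), (-34, -76, 200)]
258 [(-12, 7, 108), (-10, 6, 108), (-11, 0, 114), (-10, -2, 116), (-10, -6, 119), (-7, -6, 117), (-30, -55, 174), (-31, -60, 178), (-35, -72, 192), (-34, -75, 194)]
260 [(-11, 10, 99), (-11, 7, 102), (-11, 0, 107), (-12, -5, 113), (-10, 
[... 427 characters left out ...]
 (-10, 6, 82), (-11, 0, 88), (-9, 0, 87), (-7, -1, 88), (-4, 0, 84), (-1, 0, 83), (3, 5, 73), (-34, -72, 168)]
268 [(-14, 10, 74), (-12, 9, 74), (-9, 9, 72), (-12, 0, 83), (-6, 5, 74), (-5, 3, 75), (-2, 4, 72), (-1, 1, 74), (0, 0, 75), (-35, -71, 162)]
270 [(-16, 7, 72), (-15, 4, 74), (-11, 6, 70), (-11, 2, 72), (-9, 1, 72), (-7, 0, 73), (-6, -2, 74), (-3, -2, 72), (-2, -4, 73), (0, -6, 74)]
272 [(-17, 5, 68), (-17, 0, 72), (-15, 0, 71), (-15, -5, 76), (-12, -2, 72), (-11, -6, 75), (-9, -6, 73), (-7, -8, 74), (-3, -6, 70), (-2, -9, 71)]
274 [(-15, 10, 55), (-18, 0, 66), (-17, -3, 69), (-16, -6, 72), (-16, -10, 74), (-14, -11, 74), (-12, -11, 74), (-10, -13, 74), (-8, -14, 73), (-6, -14, 72)]
```

View pics/s5.png

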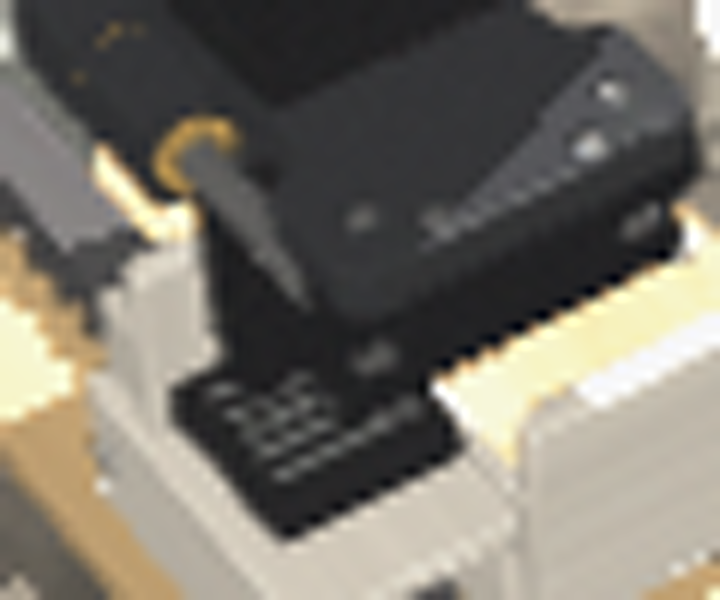

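The crop shows the fingertip still about 4 mm above the button: its lower edge is at (225, 360) against ribs at (300, 410). The real tips sit roughly 15 mm higher than the reported TCP, so I'll keep descending and watch the force.

Emit:
play_rows:
  rows:
    - [-1,0,0,-0.003,0]
    - [-1,0,0,0,0]
    - [-1,0,0,0,0]
    - [-1,0,0,0,0]

```text
time: 7.05
ee_pos: [0.5226, 0.1278, 0.0587]
orientation: [-0.536, -3.095, -0.0]
wrist_force: [0.3, -0.8, -0.4]
width: 0.0004
grasp_force: 0.0
```

Emit:
play_rows:
  rows:
    - [-1,0,0,-0.003,0]
    - [-1,0,0,0,0]
    - [-1,0,0,0,0]
    - [-1,0,0,0,0]

```text
time: 7.38
ee_pos: [0.5226, 0.1278, 0.0564]
orientation: [-0.536, -3.095, -0.0]
wrist_force: [0.4, -0.3, -0.6]
width: 0.0004
grasp_force: 0.0
```

Emit:
play_rows:
  rows:
    - [-1,0,0,-0.002,0]
    - [-1,0,0,0,0]
    - [-1,0,0,0,0]
    - [-1,0,0,0,0]

```text
time: 7.72
ee_pos: [0.5226, 0.1278, 0.055]
orientation: [0.536, 3.095, 0.0]
wrist_force: [0.4, 0.3, 0.1]
width: 0.0002
grasp_force: 0.0
```

Emit:
play_rows:
  rows:
    - [-1,0,0,-0.003,0]
    - [-1,0,0,0,0]
    - [-1,0,0,0,0]
    - [-1,0,0,0,0]

```text
time: 8.05
ee_pos: [0.5226, 0.1278, 0.0527]
orientation: [-0.536, -3.095, -0.0]
wrist_force: [0.6, 0.6, -0.1]
width: 0.0006
grasp_force: 0.0
```

```bash
python3 - <<'E'
from h import *
p=get_image("side");c=cloud(p);s=arm.state();print(s["ee_pos"],s["wrist_force"])
y=np.array([.334,.943]);x=np.array([.943,-.334]);o=np.array([.522,.124])
b=c[...,:2]-o
for v in range(256,276,2):
    print(v,[ (int((b[v,u]@x)*1000),int((b[v,u]@y)*1000),int(c[v,u,2]*1000)) for u in range(261,271)])
E
```

```text
[0.52259375 0.12782066 0.05268934] [-0.39466768  0.14801968  0.79057798]
256 [(-12, 12, 111), (-11, 8, 113), (-10, 6, 114), (-30, -38, 165), (-30, -42, 168), (-27, -41, 166), (-26, -44, 168), (-35, -65, 192), (-35, -69, 194), (-33, -69, 193)]
258 [(-7, 22, 92), (-11, 10, 106), (-10, 7, 107), (-12, -1, 116), (-12, -5, 120), (-30, -46, 166), (-29, -49, 168), (-35, -64, 185), (-34, -67, 187), (-34, -70, 189)]
260 [(-8, 21, 88), (-12, 8, 101), (-11, 5, 103), (-12, 0, 109), (-12, -5, 114), (-9, -4, 111), (-7, -4, 109), (-31, -54, 168), (-28, -54, 167), (-34, -69, 183)]
262 [(-8, 22, 80), (-5, 24, 77), (-11, 7, 95), (-12, 1, 101), (-11, -3, 104), (-10, -5, 106), (-9, -7, 106), (-3, -1, 98), (-31, -58, 166), (-30, -61, 167)]
264 [(-9, 22, 73), (-6, 24, 70), (-11, 8, 88), (-11, 3, 92), (-12, -2, 98), (-11, -6, 101), (-7, -2, 94), (-4, -2, 92), (-2, -3, 92), (0, -4, 92)]
266 [(-12, 18, 72), (-10, 16, 73), (-11, 8, 81), (-10, 6, 82), (-11, 0, 89), (-11, -4, 92), (-8, -3, 90), (-4, -1, 86), (-2, -1, 83), (0, -2, 83)]
268 [(-15, 11, 74), (-13, 12, 72), (-12, 9, 74), (-11, 5, 77), (-12, 0, 83), (-10, -2, 83), (-7, -1, 81), (-5, -1, 79), (-2, 0, 77), (0, 0, 74)]
270 [(-17, 8, 72), (-15, 8, 70), (-13, 7, 70), (-12, 5, 71), (-12, 0, 75), (-10, 0, 75), (-8, -2, 76), (-4, 0, 71), (-3, -1, 71), (-2, -4, 74)]
272 [(-18, 8, 66), (-18, 4, 69), (-17, 1, 71), (-15, 0, 71), (-13, -1, 71), (-12, -3, 73), (-11, -6, 75), (-9, -7, 74), (-7, -7, 73), (-4, -8, 72)]
274 [(-17, 13, 54), (-16, 10, 55), (-19, -1, 68), (-18, -4, 71), (-16, -5, 71), (-15, -8, 72), (-13, -9, 72), (-12, -11, 73), (-9, -12, 72), (-8, -14, 73)]
```

Nearly touching. Continuing in small steps.

Emit:
play_rows:
  rows:
    - [-1,0,0,-0.003,0]
    - [-1,0,0,0,0]
    - [-1,0,0,0,0]
    - [-1,0,0,0,0]

```text
time: 8.43
ee_pos: [0.5227, 0.1278, 0.0506]
orientation: [0.536, 3.095, 0.0]
wrist_force: [-0.6, -0.6, 2.5]
width: 0.0004
grasp_force: 1.4
```

Emit:
play_rows:
  rows:
    - [-1,0,0,-0.003,0]
    - [-1,0,0,0,0]
    - [-1,0,0,0,0]
    - [-1,0,0,0,0]

```text
time: 8.77
ee_pos: [0.5227, 0.1278, 0.0482]
orientation: [0.536, 3.095, 0.0]
wrist_force: [-0.8, 0.5, 2.7]
width: 0.0006
grasp_force: 1.9
```

Emit:
play_rows:
  rows:
    - [-1,0,0,-0.003,0]
    - [-1,0,0,-0.003,0]
    - [-1,0,0,0,0]
    - [-1,0,0,0,0]
    - [-1,0,0,0,0]

```text
time: 9.18
ee_pos: [0.5226, 0.1279, 0.0443]
orientation: [0.536, 3.095, 0.001]
wrist_force: [-3.6, 0.0, 14.3]
width: 0.0007
grasp_force: 7.2
```

The button is at its stop with 14 N. Pushing along the bar now.

Emit:
play_rows:
  rows:
    - [-1,0.0018,0.005,0,0]
    - [-1,0.0018,0.005,0,0]
    - [-1,0.0018,0.005,0,0]
    - [-1,0.0018,0.005,0,0]
    - [-1,0.0018,0.005,0,0]
    - [-1,0.0018,0.005,0,0]

```text
time: 9.68
ee_pos: [0.5306, 0.1503, 0.0443]
orientation: [0.536, 3.095, -0.0]
wrist_force: [-3.4, -2.6, 14.7]
width: 0.0006
grasp_force: 7.2
```

Emit:
play_rows:
  rows:
    - [-1,0.0018,0.005,0,0]
    - [-1,0.0018,0.005,0,0]
    - [-1,0.0018,0.005,0,0]
    - [-1,0.0018,0.005,0,0]
    - [-1,0.0018,0.005,0,0]
    - [-1,0.0018,0.005,0,0]

```text
time: 10.18
ee_pos: [0.5387, 0.1728, 0.0443]
orientation: [0.536, 3.095, -0.0]
wrist_force: [-3.3, -1.5, 15.4]
width: 0.0008
grasp_force: 7.1
```

Emit:
play_rows:
  rows:
    - [-1,0.0018,0.005,0,0]
    - [-1,0.0018,0.005,0,0]
    - [-1,0.0018,0.005,0,0]
    - [-1,0.0018,0.005,0,0]
    - [-1,0.0018,0.005,0,0]
    - [-1,0.0018,0.005,0,0]
    - [-1,0.0018,0.005,0,0]
    - [-1,0.0018,0.005,0,0]

```text
time: 10.85
ee_pos: [0.5495, 0.2028, 0.0443]
orientation: [0.536, 3.096, -0.0]
wrist_force: [-3.5, -2.9, 13.4]
width: 0.0003
grasp_force: 7.0
```

Emit:
play_rows:
  rows:
    - [-1,0.0009,0.0025,0,0]
    - [-1,0.0009,0.0025,0,0]
    - [-1,0.0009,0.0025,0,0]
    - [-1,0,0,0,0]
    - [-1,0,0,0,0]

```text
time: 11.27
ee_pos: [0.5515, 0.2082, 0.0443]
orientation: [0.536, 3.096, -0.0]
wrist_force: [-3.9, -2.2, 14.4]
width: 0.0004
grasp_force: 7.0
```

Moved about 86 mm; continuing until the end stop shows in the force.

Emit:
play_rows:
  rows:
    - [-1,0.0009,0.0025,0,0]
    - [-1,0.0009,0.0025,0,0]
    - [-1,0,0,0,0]
    - [-1,0,0,0,0]

```text
time: 11.6
ee_pos: [0.5525, 0.2113, 0.0442]
orientation: [-0.535, -3.095, 0.002]
wrist_force: [-5.1, -7.9, 15.3]
width: 0.0005
grasp_force: 7.3
```

Emit:
play_rows:
  rows:
    - [-1,0.0009,0.0025,0,0]
    - [-1,0,0,0,0]
    - [-1,0,0,0,0]

```text
time: 11.85
ee_pos: [0.5532, 0.2131, 0.0442]
orientation: [-0.535, -3.095, 0.002]
wrist_force: [-4.9, -8.3, 14.6]
width: 0.0009
grasp_force: 7.2
```

Emit:
play_rows:
  rows:
    - [-1,0.0009,0.0025,0,0]
    - [-1,0.0009,0.0025,0,0]
    - [-1,0,0,0,0]
    - [-1,0,0,0,0]

```text
time: 12.18
ee_pos: [0.5547, 0.2168, 0.0442]
orientation: [-0.536, -3.095, 0.002]
wrist_force: [-4.0, -7.0, 14.6]
width: 0.0007
grasp_force: 7.2
```

```bash
python3 - <<'E'
from h import *
p=get_image("side");cv2.imwrite("pics/s6.png",cv2.resize(p["image"][190:340,200:400,::-1],None,fx=4,fy=4,interpolation=cv2.INTER_CUBIC))
E
```

```text
(no output)
```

View pics/s6.png

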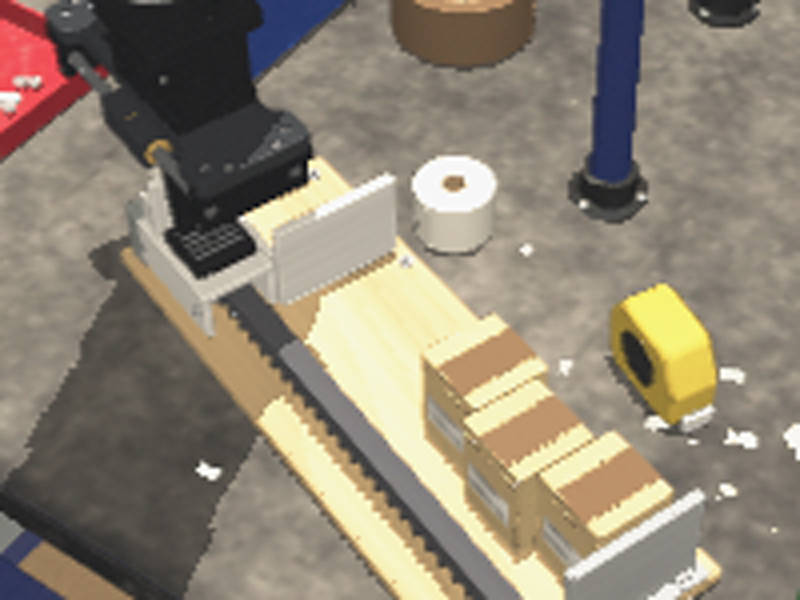

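The jaw at (200, 240) looks close against the end stop at (140, 220), and the boxes are unchanged. One more nudge onto the thumb rest will confirm it.

Emit:
play_rows:
  rows:
    - [-1,0.0009,0.0025,0,0]
    - [-1,0.0009,0.0025,0,0]
    - [-1,0,0,0,0]
    - [-1,0,0,0,0]

```text
time: 12.57
ee_pos: [0.5546, 0.2171, 0.0441]
orientation: [-0.534, -3.092, 0.011]
wrist_force: [-9.8, -32.1, 22.0]
width: 0.0003
grasp_force: 21.1
```

Emit:
play_rows:
  rows:
    - [-1,-0.0015,-0.004,0.002,0]
    - [-1,0,0,0.006,0]
    - [-1,0,0,0.01,0]
    - [-1,0,0,0.02,0]
    - [-1,0,0,0.04,0]
    - [-1,0,0,0.04,0]
    - [-1,0,0,0.04,0]
    - [-1,0,0,0.04,0]
    - [-1,0,0,0.04,0]
    - [-1,0,0,0.04,0]
    - [-1,0,0,0,0]
    - [-1,0,0,0,0]

```text
time: 13.57
ee_pos: [0.5555, 0.2191, 0.2537]
orientation: [0.535, 3.093, 0.002]
wrist_force: [-0.3, -0.2, -0.5]
width: 0.0006
grasp_force: 0.0
```

Emit:
play_rows:
  rows:
    - [-1,-0.02,0.04,0,0]
    - [-1,-0.02,0.04,0,0]
    - [-1,-0.02,0.04,0,0]
    - [-1,-0.02,0.04,0,0]
    - [-1,-0.02,0.04,0,0]
    - [-1,-0.02,0.04,0,0]
    - [-1,-0.02,0.04,0,0]
    - [-1,-0.02,0.04,0,0]
    - [-1,0,0,0,0]
    - [-1,0,0,0,0]

```text
time: 14.4
ee_pos: [0.4338, 0.4597, 0.2504]
orientation: [-0.531, -3.095, 0.003]
wrist_force: [0.5, 0.3, 0.4]
width: 0.0002
grasp_force: 0.0
```

```bash
python3 - <<'E'
from h import *
p=get_image("top");cv2.imwrite("pics/t7.png",cv2.resize(p["image"][190:340,210:410,::-1],None,fx=4,fy=4,interpolation=cv2.INTER_CUBIC))
c=cloud(p);y=np.array([.334,.943]);x=np.array([.943,-.334]);o=np.array([.5496,.0658])
b=c[...,:2]-o;bx=b@x;by=b@y
for lo in np.arange(.08,.2,.005):
    s=c[(abs(bx+.045)<.015)&(by>=lo)&(by<lo+.005)&(p["range_z"]>0)][:,2]
    if len(s):print(round(lo,3),np.median(s).round(3),end=" | ")
E
```

```text
0.08 0.046 | 0.085 0.044 | 0.09 0.044 | 0.095 0.052 | 0.1 0.055 | 0.105 0.057 | 0.11 0.073 | 0.115 0.074 | 0.12 0.074 | 0.125 0.073 | 0.13 0.073 | 0.135 0.073 | 0.14 0.073 | 0.145 0.073 | 0.15 0.086 | 0.155 0.099 | 0.16 0.096 | 0.165 0.056 | 0.17 0.055 | 0.175 0.054 | 0.18 0.055 | 0.185 0.055 | 0.19 0.053 | 0.195 0.045 |
```

View pics/t7.png

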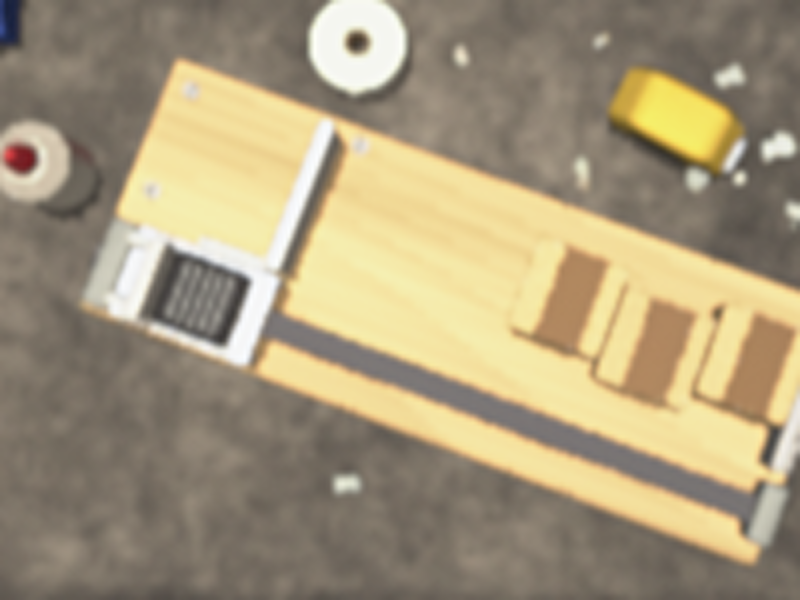

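The jaw at (195, 295) stands against the end stop at (107, 262), and the button is up (73 mm). The boxes, label roll, tape measure and glue bottle are where they were. Handing in.

```bash
python3 -c "
from workcell import arm
print(arm.finish_job())"
```

```text
the job is handed in; nothing more can be done
None
```

The jaw is open against the end stop with the button released, the boxes, tape measure, label roll and glue bottle were left in place, and the job is handed in (no verdict was returned).

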